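Fasten the open quarter-turn on the dust box cover

ROBOT

A 6-joint arm with a two-finger parallel gripper is mounted at the origin on the work surface. World frame = base frame: x ahead of the robot, y to its left, z up, the work surface at z = 0. Lengths are in m, angles in rad, forces in N, time in s.
With the tool pointing down it reaches from about 0.35 to 0.725 m from the base axis. Payload 4.3 kg.
Tool frame: the origin (TCP) lies at the very end of the fingers, on their centre line; the grasp point (between the pads) lies r.pinch_z behind it (r.pinch_z is the distance from the TCP to the grasp point, in m); z points along the fingers, y is the line along which they close (so a half turn about z gives the same grasp; the last joint's range is limited). The gripper opens to 85 mm and grips with 20 to 120 N. Pads are 22 mm wide; open, the fingers measure 114 mm over their backs; the gripper's body (76 mm by 85 mm) begins 54 mm behind the grasp point. The pads swing forward as they close: fully open they stand 13 mm farther back than shut.
Start: joints at [-1.263, 0.377, 0.081, 1.274, 0, 1.46], TCP at [0.233, -0.526, 0.231] pointing down, gripper open.
Joint ranges: [-2.72, 2.72], [-0.84, 1.66], [-1.02, 1.22], [-1.77, 2.12], [-1.37, 1.28], [-3.14, 3.14]. Speed limits (rad/s): [2.57, 2.57, 3.14, 3.14, 3.14, 3.14].

INTERFACE

Orientations are given as a unit quaternion [w, x, y, z].
In Python, from cell import r, read_camera gives the robot as it stands.
- The arm moves only by the tool jog_arm, never from a script. Its argument "motion" is a list of rows, each a list of 3 entries, a list of its own where there are three numbers: the shift along the tool's x, y, z in mm, then the turn about the tool's z in degrees, then the opening, from 0 (shut) to 1 (fully open). In form: [[[tx, ty, tz], twist, claw], ...]. A call has 1 to 5 rows; each row is the pose to reach, as a shift and turn from the pose commanded when the call began, along the tool's axes at that moment; what a row does not reach only later rows make up. A row lasts 1/12 s, in which the tool goes at most 41.7 mm and 7.16 degrees, less where a joint would pass 70% of its speed; a pose out of reach is approached as far as the arm can. A call with a gripper value outside its range is refused whole. The fingers move at their own pace and stop on an object; "squeeze" is the grip in N (left out, the last holds). Time passes only in rows, so rows that repeat a pose let the fingers close. It gives the time, the measured TCP pose, the force, the opening and the grip force at its end, in the units of the state.
- r.sense(): the state, without advancing time (a new reading comes with each control period).
- read_camera(name): name is "scene" or "top" or "wrist"; returns a dict with "img" (384x512x3 uint8, red, green, blue), "camera_matrix" (3x3 intrinsics, pixels), "cam_to_world" (4x4, takes a point from camera to world coordinates). Camera axes: x right, y down, z forward; pixel columns grow to the right and rows downward; lengths in m; the calibration is good to about 2 mm. A picture is of the moment at which its call begins. There is no depth.
- r.hand_in(): hands the job in; it is judged then, once.
The state is a dict: "time": time; "qpos": joint angles; "dq": joint speeds; "effort": joint torques, N m; "position": TCP position; "tcp_rot": TCP orientation; "ft_force": force on the tool from outside, world axes, zero at the start; "wrist_torque": the same for the moment, N m; "opening": opening from 0.0 (shut) to 1.0 (fully open); "gripper_force": force on a finger pad.
Only numpy, scipy, OpenCV 4.12 (cv2) and the standard library are available. Lean on these libraries where they do the work, as an engineer would, in place of code of your own. Each camera call takes 0.05 s, during which the arm holds its last target. There are 200 camera calls.

TASK

The cover of the blue dust box on the polishing bench has two quarter-turn fasteners, and one of them is still open: its head stands up with the red band showing and its wing does not point at the green marks. Press that head down and turn it a quarter turn clockwise until its wing lines up with the green marks and the cam catches, then let go; leave the other, already fastened one as it is.

Things in the scene. Friction and masses are not known exactly. Their poses are not given: they have to be found in the camera images.
- loose_top (a point): OPEN fastener: black wing (44 long, 12 thick, 34 mm tall) on a 41 mm round head with red skirt, in an aluminium cup (50 mm wide, rim 13 mm above the cover). Point: middle of wing's top edge, on the turning axis, 55 mm above cover, 175 above bench. z up, x along wing, y across; moves with the wing. Grip only its upper 22 mm so fingertips clear the cup rim when pressed.
- loose_press (a joint): Press of the open head in m: 0 up, 0.016 bottomed. A spring lifts it (4 N at the top, 11 N at the bottom); unturned, it springs back up when let go. It turns only while pressed between about 0.010 and 0.016; at 0.009 or less the cam is blocked. Turned the full quarter and let go, it rises to about 0.007 and stays caught there, red skirt hidden in the cup.
- loose_turn (a joint): Turn of the open fastener in rad, clockwise seen from above is positive: about 0 (within 0.06) open, wing at right angles to the two green marks on the cover beside the cup; 1.57 fastened, wing in line with them; stop at 1.66. The cam catches within about 0.2 of 1.57. Turning friction is small (under 0.1 N m).
- shut_tip (a point): The other fastener, same make, already fastened, to be left alone: head sunk 7 mm, wing along its green marks. Point: end of its wing's top edge, 22 mm out from its axis, 48 mm above the cover; x points out along the wing. The two axes are 140 mm apart, across the middle of the grey cover of the blue dust box (190 x 270, 120 mm high).

How it is judged:
By the outcome, as a careful person would: the job done as asked, in the order asked, and still so for the second after the job is handed in, with the robot touching nothing.
It also fails if it takes over 35 s, if anything falls off the work surface, if the arm or the gripper's body presses on something with over 40 N, if the wrist force passes 120 N, or if a joint passes its speed limit or range.

## Working session

There is one attempt and no reset: what is moved stays moved. The work goes in short steps, Python scripts to look and compute and a tool call to move; the robot and the scene stay as the last step left them, time stands still between calls to the robot, and variables do not carry over. Pictures are saved under pics/ and viewed, at most 10 in all, crops included, and the job is handed in when it is done.

Besides the shell and the picture viewer there is one more tool, called after "Emit:" as name(argument=value, ...) on one line, values as JSON. jog_arm: Moves the arm, as the interface text tells. Its arguments: {"type":"object","properties":{"motion":{"type":"array","items":{"type":"array"}},"squeeze":{"type":"number"}},"required":["motion"]}

```bash
mkdir -p pics; ls; python3 - <<'E'
from cell import r, read_camera
import cv2, numpy as np
s=r.sense(); print(s); print(r.pinch_z)
ims=[]
for n in("top","scene"):
    c=read_camera(n); np.savez(f"{n}.npz",**c); ims.append(c["img"])
    print(n,c["camera_matrix"].round(1).tolist(),c["cam_to_world"].round(3).tolist())
    cv2.imwrite(f"pics/{n}0.png",cv2.resize(c["img"][:,:,::-1],(800,600)))
E
```

```text
pics
{'time': 0.0, 'qpos': array([-1.26330275e+00,  3.78097911e-01,  7.95936404e-02,  1.27440352e+00,
       -3.00710221e-06,  1.46049868e+00]), 'dq': array([-0.00045624,  0.00151435,  0.00073856,  0.00108058,  0.00242406,
       -0.00108537]), 'effort': array([-1.55292699e-03, -4.63605845e+01,  2.69873732e+01,  2.10236345e-02,
        1.05816691e-04, -2.24352036e-06]), 'position': array([ 0.23310236, -0.52489275,  0.2303285 ]), 'tcp_rot': array([-1.05045612e-03,  9.78259993e-01,  2.07379534e-01, -1.05420661e-04]), 'ft_force': array([1.03665836, 0.78044394, 1.30970262]), 'wrist_torque': array([-0.06415405,  0.0030759 ,  0.02987538]), 'gripper_force': 0.0, 'opening': 0.9982012471381221}
0.0187
top [[450.0, 0.0, 252.1], [0.0, 450.0, 191.9], [0.0, 0.0, 1.0]] [[0.142, -0.962, 0.234, 0.447], [-0.99, -0.136, 0.04, 0.025], [-0.007, -0.238, -0.971, 0.912], [0.0, 0.0, 0.0, 1.0]]
scene [[348.9, 0.0, 258.0], [0.0, 348.9, 190.7], [0.0, 0.0, 1.0]] [[-0.585, 0.557, -0.59, 0.982], [0.811, 0.382, -0.444, 0.323], [-0.022, -0.738, -0.675, 0.64], [0.0, 0.0, 0.0, 1.0]]
```

View pics/top0.png

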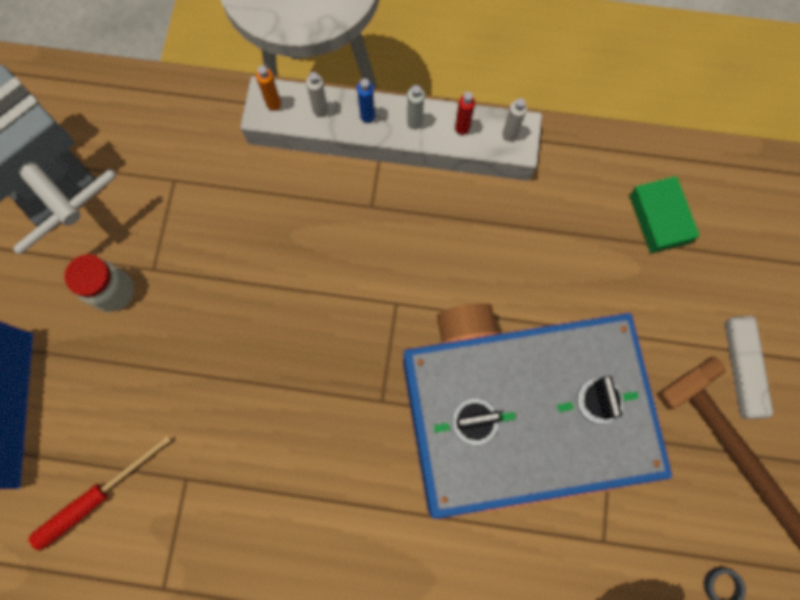

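View pics/scene0.png

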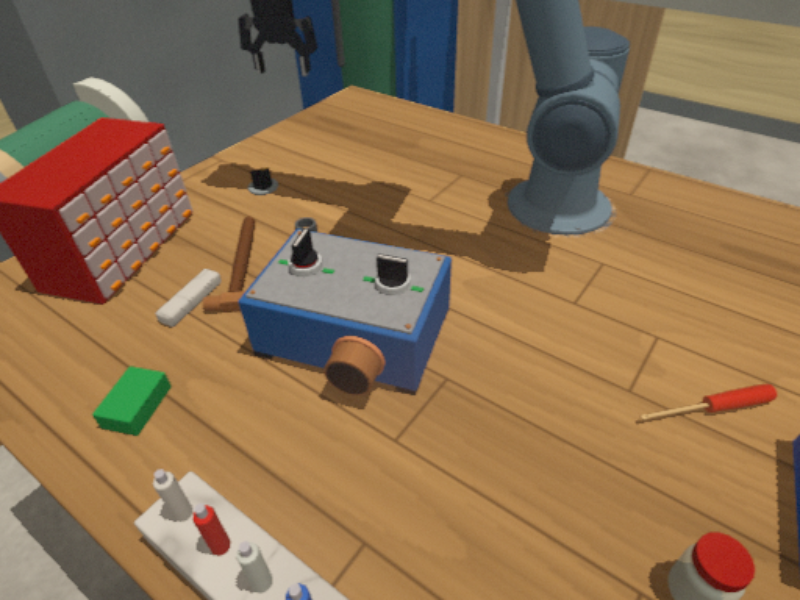

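The top view shows the loose fastener at about (603,398) on the right, with its wing's top edge at (611,397). The shut one is at (477,421), and the green marks for the loose one are at (565,407) and (630,396). The scene view agrees.

```bash
cat > h.py <<'E'
import numpy as np, cv2
from cell import r, read_camera
from scipy.spatial.transform import Rotation as R
def ray(c,p,z):
    d=c["cam_to_world"][:3,:3]@np.linalg.inv(c["camera_matrix"])@[p[0],p[1],1]; o=c["cam_to_world"][:3,3]
    return o+d*(z-o[2])/d[2]
def pix(c,P):
    M=np.linalg.inv(c["cam_to_world"]); q=c["camera_matrix"]@(M[:3,:3]@P+M[:3,3]); return q[:2]/q[2]
def greens(c):
    h=cv2.cvtColor(c["img"],cv2.COLOR_RGB2HSV); m=cv2.inRange(h,(50,120,60),(85,255,255))
    n,_,st,ce=cv2.connectedComponentsWithStats(m)
    return [(ce[i],st[i,4]) for i in range(1,n) if st[i,4]>8]
def rot(): 
    q=r.sense()["tcp_rot"]; return R.from_quat([*q[1:],q[0]]).as_matrix()
E
python3 - <<'E'
from h import *
for n in("top","scene"):
    c=dict(np.load(n+".npz"))
    for ce,a in greens(c):
        print(n,ce.round(1),a,ray(c,ce,.12).round(4))
c=dict(np.load("top.npz"))
# bright strip of wing in crop
x0,y0=375,235; im=c["img"][y0:275,x0:410]
g=cv2.cvtColor(im,cv2.COLOR_RGB2GRAY)
cv2.imwrite("pics/crop.png",cv2.resize(c["img"][225:285,270:420,::-1],None,fx=5,fy=5,interpolation=cv2.INTER_NEAREST))
s=dict(np.load("scene.npz"))
cv2.imwrite("pics/crop2.png",cv2.resize(s["img"][140:195,165:275,::-1],None,fx=7,fy=7,interpolation=cv2.INTER_NEAREST))
a=cv2.imread("pics/crop.png");b=cv2.imread("pics/crop2.png");o=np.zeros((300+290,775,3),np.uint8)
o[:300,:750]=a; o[300:]=cv2.resize(b,(775,290)) ; cv2.imwrite("pics/crops.png",o)
E
```

```text
top [424.6 136.7] 1385 [ 0.7875 -0.2453  0.12  ]
top [403.1 253.2] 32 [ 0.5656 -0.2194  0.12  ]
top [361.5 260. ] 34 [ 0.5435 -0.1485  0.12  ]
top [324.7 266.2] 34 [ 0.5238 -0.0861  0.12  ]
top [282.1 273.3] 33 [ 0.5012 -0.0144  0.12  ]
scene [181.2 167.4] 9 [ 0.5647 -0.2197  0.12  ]
scene [209.7 173.1] 14 [ 0.5419 -0.1487  0.12  ]
scene [235.5 178.5] 13 [ 0.523  -0.0864  0.12  ]
scene [266.8 184.7] 13 [ 0.5001 -0.0146  0.12  ]
scene [ 84.3 256.1] 1328 [ 0.8562 -0.18    0.12  ]
```

View pics/crops.png

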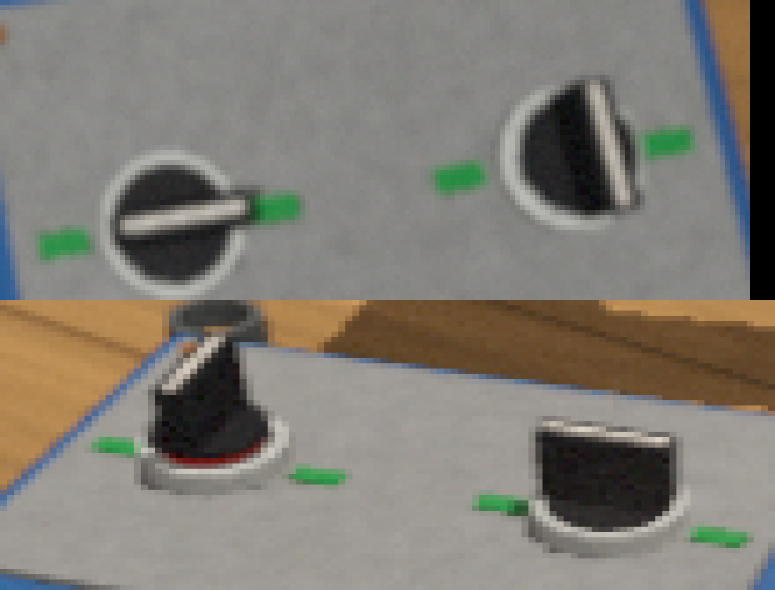

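The loose wing's strip in the top crop runs from about (595,85) to (625,208), and the scene crop shows the red skirt. The midpoints of the two mark pairs are 140 mm apart, as they should be.

```bash
python3 - <<'E'
from h import *
c=dict(np.load("top.npz"))
a,b=[ray(c,(270+(x+.0)/5,225+y/5),.175) for x,y in((596,82),(626,208))]
print(a,b,(a+b)/2,np.linalg.norm(a-b))
ax=np.array([.5540,-.1841,.175]);m=np.array([.5651-.5427,-.2195+.1486]); w=(b-a)[:2]
ang=lambda v:np.degrees(np.arctan2(v[1],v[0]))
print("marks",ang(m),"wing",ang(w))
M=rot(); p=r.sense()["position"]; print(M.round(3).tolist(), "tool x",ang(M[:2,0]),"y",ang(M[:2,1]))
print("shift to axis (tool mm)",(M.T@(ax-p)*1000).round(1))
E
```

```text
[ 0.57338103 -0.17873262  0.175     ] [ 0.53390882 -0.19118297  0.175     ] [ 0.55364493 -0.18495779  0.175     ] 0.04138921272630156
marks -72.46669679277521 wing -162.49363973902695
[[0.914, 0.406, -0.001], [0.406, -0.914, 0.002], [0.0, -0.002, -1.0]] tool x 23.937420175313513 y -66.06255567005007
shift to axis (tool mm) [ 431.6 -181.3   55.9]
```

Emit:
jog_arm(motion=[[[0,0,0],-7,1],[[0,0,0],-14,1],[[0,0,0],-21,1],[[0,0,0],-28,1],[[0,0,0],-35,1]], squeeze=80)

```text
time: 0.52
position: [0.2332, -0.5252, 0.2307]
tcp_rot: [-0.001, 0.869, 0.495, 0.0]
ft_force: [-0.5, -0.1, 0.5]
opening: 0.997
gripper_force: 0.0
```

Emit:
jog_arm(motion=[[[0,0,0],-7,1],[[0,0,0],-14,1],[[0,0,0],-21,1],[[0,0,0],-28,1],[[0,0,0],-35,1]])

```text
time: 0.93
position: [0.2332, -0.5252, 0.2307]
tcp_rot: [-0.001, 0.68, 0.733, 0.0]
ft_force: [-0.6, -0.0, 1.0]
opening: 1.001
gripper_force: 0.0
```

Emit:
jog_arm(motion=[[[0,0,0],-7,1],[[0,0,0],-14,1],[[0,0,0],-21,1],[[0,0,0],-28,1],[[0,0,0],-35,1]])

```text
time: 1.35
position: [0.2332, -0.5252, 0.2307]
tcp_rot: [-0.0, 0.428, 0.904, 0.0]
ft_force: [0.3, -0.3, 0.2]
opening: 0.997
gripper_force: 0.0
```

Emit:
jog_arm(motion=[[[0,0,0],-7,1],[[0,0,0],-14,1],[[0,0,0],-21,1],[[0,0,0],-28,1],[[0,0,0],-35,1]])

```text
time: 1.77
position: [0.2332, -0.5252, 0.2307]
tcp_rot: [-0.0, 0.137, 0.991, 0.001]
ft_force: [-0.3, -0.3, 0.2]
opening: 1.001
gripper_force: 0.0
```

Emit:
jog_arm(motion=[[[0,0,0],-7,1],[[0,0,0],-14,1],[[0,0,0],-21,1],[[0,0,0],-28,1],[[0,0,0],-33.6,1]])

```text
time: 2.18
position: [0.2332, -0.5252, 0.2307]
tcp_rot: [-0.0, -0.155, 0.988, 0.001]
ft_force: [-0.3, -0.1, -0.5]
opening: 1.001
gripper_force: 0.0
```

```bash
cat > st.py <<'E'
from h import *
s=r.sense();M=rot();p=s["position"]
ax=np.array([.5538,-.1845,.175])
print(s["time"],p.round(4),"q",s["qpos"].round(3),"yaw",np.degrees(np.arctan2(M[1,0],M[0,0])).round(2),"F",s["ft_force"].round(1),"op",round(s["opening"],3),s["gripper_force"])
print("to wing top (tool mm)",(M.T@(ax-p)*1000).round(1), "tool z",M[:,2].round(4))
E
python3 st.py
```

```text
2.1833 [ 0.2332 -0.5252  0.2307] q [-1.263  0.378  0.08   1.274  0.    -1.575] yaw -162.14 F [-0.3 -0.1 -0.5] op 1.001 0.0
to wing top (tool mm) [-409.6  225.8   56. ] tool z [-4.0e-04  1.2e-03 -1.0e+00]
```

Emit:
jog_arm(motion=[[[-35,19,0],0,1],[[-70,38,0],0,1],[[-105,57,0],0,1],[[-140,76,0],0,1],[[-175,96,0],0,1]])

```text
time: 2.6
position: [0.372, -0.3797, 0.2309]
tcp_rot: [-0.0, -0.152, 0.988, 0.0]
ft_force: [0.1, -0.9, 1.0]
opening: 1.003
gripper_force: 0.0
```

Emit:
jog_arm(motion=[[[-35,19,0],0,1],[[-70,38,0],0,1],[[-105,57,0],0,1],[[-140,76,0],0,1],[[-175,96,0],0,1]])

```text
time: 3.02
position: [0.51, -0.2353, 0.2309]
tcp_rot: [-0.0, -0.152, 0.988, 0.0]
ft_force: [0.3, -0.3, 0.9]
opening: 1.0
gripper_force: 0.0
```

Emit:
jog_arm(motion=[[[-20,11,0],0,1],[[-40,22,0],0,1],[[-60,34,0],0,1],[[-60,34,0],0,1],[[-60,34,0],0,1]])

```text
time: 3.43
position: [0.5564, -0.1855, 0.2306]
tcp_rot: [-0.001, -0.154, 0.988, 0.0]
ft_force: [-0.3, -0.2, -0.0]
opening: 1.001
gripper_force: 0.0
```

```bash
python3 st.py; python3 - <<'E'
from h import *
c=read_camera("wrist"); np.savez("w.npz",**c); im=c["img"][:,:,::-1].copy()
M=rot();p=r.sense()["position"]
for P in ([.5538,-.1845,.175],):
    u=pix(c,np.array(P)); print(u); cv2.circle(im,tuple(int(v) for v in u),3,(255,0,255),-1)
for ce,a in greens(c): print(ce.round(1),a,ray(c,ce,.12).round(4))
cv2.imwrite("pics/w.png",cv2.resize(im,(800,600)))
E
```

```text
3.4333 [ 0.5564 -0.1855  0.2306] q [-0.43   0.403  0.117  1.286 -0.    -0.738] yaw -162.33 F [-0.3 -0.2 -0. ] op 1.001 0.0
to wing top (tool mm) [ 2.   1.7 55.6] tool z [-1.3e-03  1.0e-04 -1.0e+00]
[259.53992971 203.64538668]
[216.3 183.8] 161 [ 0.567  -0.2209  0.12  ]
[298.1 184. ] 168 [ 0.5446 -0.1499  0.12  ]
[371.2 184.1] 166 [ 0.5245 -0.0864  0.12  ]
[456.7 183.8] 113 [ 0.5007 -0.0123  0.12  ]
[160.3 318.9] 125 [ 0.7306 -0.2382  0.12  ]
```

View pics/w.png

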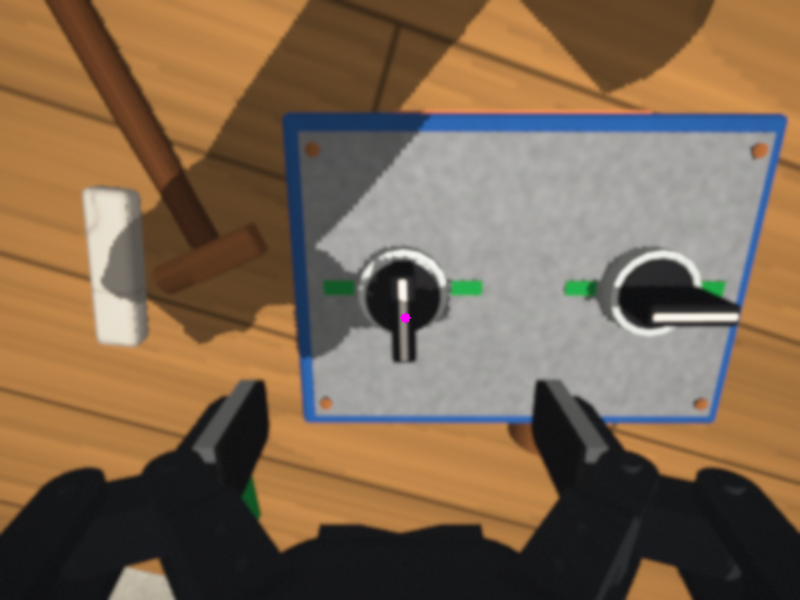

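The wrist view shows the wing at column 403, rows 278–362. It is square to the fingers, and the predicted top point at (405,318) lies on it. I'll shift by 1 mm and go down.

Emit:
jog_arm(motion=[[[1,1,25],0,1],[[1,1,50],0,1],[[1,1,68],0,1],[[1,1,75],0,1],[[1,1,75],0,1]])

```text
time: 3.9
position: [0.5526, -0.186, 0.1542]
tcp_rot: [-0.002, -0.152, 0.988, 0.001]
ft_force: [-0.6, 0.4, 0.7]
opening: 1.001
gripper_force: 0.0
```

Emit:
jog_arm(motion=[[[0,0,0],0,0],[[0,0,0],0,0],[[0,0,0],0,0],[[0,0,0],0,0],[[0,0,0],0,0]])

```text
time: 4.32
position: [0.5555, -0.1862, 0.1572]
tcp_rot: [0.001, -0.152, 0.988, -0.001]
ft_force: [0.3, 0.4, -0.0]
opening: 0.299
gripper_force: 0.0
```

Emit:
jog_arm(motion=[[[0,0,0],0,0],[[0,0,0],0,0],[[0,0,0],0,0],[[0,0,0],0,0],[[0,0,0],0,0]])

```text
time: 4.73
position: [0.555, -0.1848, 0.1565]
tcp_rot: [0.0, -0.153, 0.988, 0.001]
ft_force: [-0.6, 5.0, 3.0]
opening: 0.119
gripper_force: 82.3
```

```bash
python3 st.py; python3 - <<'E'
from h import *
a=read_camera("wrist")["img"][:,:,::-1];b=read_camera("scene")["img"][120:215,150:290,::-1]
cv2.imwrite("pics/g.png",np.hstack([cv2.resize(a,(400,300)),cv2.resize(b,(400,300))]))
E
```

```text
4.7333 [ 0.555  -0.1848  0.1565] q [-0.431  0.427 -0.039  1.105  0.002 -0.738] yaw -162.42 F [-0.6  5.   3. ] op 0.119 82.29204654693604
to wing top (tool mm) [  1.    0.7 -18.5] tool z [ 5.0e-04  1.7e-03 -1.0e+00]
```

View pics/g.png

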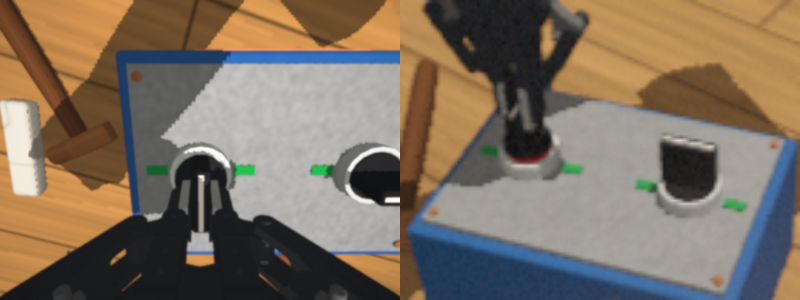

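Both views show the wing gripped between the pads at about (200,205) in the wrist picture, with the red skirt still visible. Next I press it.

Emit:
jog_arm(motion=[[[0,0,4],0,0],[[0,0,8],0,0],[[0,0,12],0,0],[[0,0,14],0,0],[[0,0,14],0,0]])

```text
time: 5.25
position: [0.5551, -0.1849, 0.143]
tcp_rot: [0.001, -0.153, 0.988, 0.001]
ft_force: [-2.1, 6.3, 9.2]
opening: 0.116
gripper_force: 83.2
```

```bash
python3 st.py
```

```text
5.25 [ 0.5551 -0.1849  0.143 ] q [-0.431  0.435 -0.063  1.072  0.002 -0.738] yaw -162.42 F [-2.1  6.3  9.2] op 0.116 83.20112586021423
to wing top (tool mm) [  1.1   0.8 -32. ] tool z [ 0.001   0.0015 -1.    ]
```

Emit:
jog_arm(motion=[[[0,0,0],6,0],[[0,0,0],12,0],[[0,0,0],18,0],[[0,0,0],24,0],[[0,0,0],30,0]])

```text
time: 5.67
position: [0.555, -0.1854, 0.1435]
tcp_rot: [0.0, 0.111, 0.994, 0.0]
ft_force: [-2.5, 5.1, 8.4]
opening: 0.113
gripper_force: 83.1
```

```bash
python3 st.py; python3 -c "
from h import *
print(r.sense()['wrist_torque'])"
```

```text
5.6667 [ 0.555  -0.1854  0.1435] q [-4.310e-01  4.340e-01 -6.300e-02  1.073e+00  1.000e-03 -2.090e-01] yaw 167.28 F [-2.5  5.1  8.4] op 0.113 83.06784510612488
to wing top (tool mm) [  1.4   0.6 -31.5] tool z [ 9.e-04  3.e-04 -1.e+00]
[0.92595285 0.5700154  0.0117199 ]
```

Turning freely.

Emit:
jog_arm(motion=[[[0,0,0],6,0],[[0,0,0],12,0],[[0,0,0],18,0],[[0,0,0],24,0],[[0,0,0],30,0]])

```text
time: 6.08
position: [0.5547, -0.1857, 0.1434]
tcp_rot: [0.0, 0.364, 0.931, -0.0]
ft_force: [-3.6, 3.7, 9.0]
opening: 0.111
gripper_force: 83.1
```

Emit:
jog_arm(motion=[[[0,0,0],6,0],[[0,0,0],12,0],[[0,0,0],18,0],[[0,0,0],24,0],[[0,0,0],30,0]])

```text
time: 6.5
position: [0.5542, -0.1858, 0.1433]
tcp_rot: [-0.0, 0.593, 0.805, -0.001]
ft_force: [-3.7, 3.7, 9.0]
opening: 0.116
gripper_force: 83.1
```

Emit:
jog_arm(motion=[[[0,0,0],0.5,0],[[0,0,0],0.5,0]])

```text
time: 6.67
position: [0.5542, -0.1858, 0.1433]
tcp_rot: [-0.0, 0.595, 0.804, -0.0]
ft_force: [-4.7, 3.1, 9.9]
opening: 0.116
gripper_force: 83.1
```

```bash
python3 st.py; python3 -c "
from h import *
print(r.sense()['wrist_torque'])
a=read_camera('wrist')['img'][:,:,::-1];b=read_camera('scene')['img'][120:215,150:290,::-1]
cv2.imwrite('pics/t.png',np.hstack([cv2.resize(a,(400,300)),cv2.resize(b,(400,300))]))"
```

```text
6.6667 [ 0.5542 -0.1858  0.1433] q [-4.320e-01  4.340e-01 -6.300e-02  1.074e+00 -1.000e-03  8.420e-01] yaw 107.01 F [-4.7  3.1  9.9] op 0.116 83.12857747077942
to wing top (tool mm) [  1.4  -0.  -31.7] tool z [-8.e-04 -6.e-04 -1.e+00]
[ 0.75133254  0.95153481 -0.0353139 ]
```

View pics/t.png

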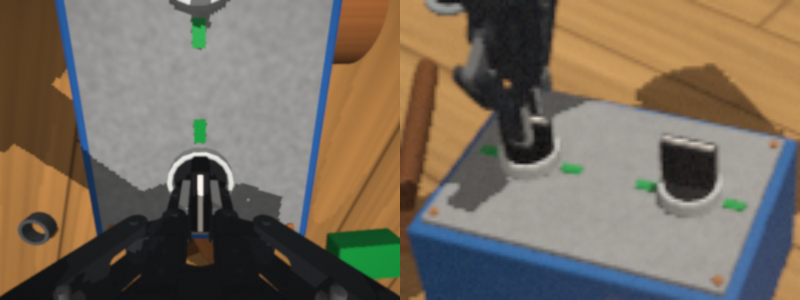

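The wrist view shows the wing in line with the green mark at (199,130), and the red skirt is hidden. I'll ease up, open and retreat.

Emit:
jog_arm(motion=[[[0,0,-2],0,0],[[0,0,-4],0,0],[[0,0,-5],0,0],[[0,0,-5],0,0],[[0,0,-5],0,0.4]])

```text
time: 7.18
position: [0.5547, -0.1864, 0.1477]
tcp_rot: [0.0, 0.595, 0.804, -0.001]
ft_force: [-0.4, -0.1, 0.2]
opening: 0.242
gripper_force: 0.0
```

Emit:
jog_arm(motion=[[[0,0,0],0,1],[[0,0,0],0,1],[[0,0,0],0,1],[[0,0,0],0,1],[[0,0,0],0,1]])

```text
time: 7.6
position: [0.5549, -0.1861, 0.1471]
tcp_rot: [-0.0, 0.595, 0.804, -0.0]
ft_force: [0.3, -0.5, -0.1]
opening: 0.952
gripper_force: 0.0
```

Emit:
jog_arm(motion=[[[0,0,0],0,1],[[0,0,-20],0,1],[[0,0,-50],0,1],[[0,0,-80],0,1],[[0,0,-100],0,1]])

```text
time: 8.02
position: [0.5554, -0.1862, 0.25]
tcp_rot: [0.001, 0.595, 0.804, 0.0]
ft_force: [0.7, -0.9, 0.7]
opening: 1.005
gripper_force: 0.0
```

Emit:
jog_arm(motion=[[[30,0,0],0,1],[[60,0,0],0,1],[[80,0,0],0,1],[[80,0,0],0,1],[[80,0,0],0,1]])

```text
time: 8.43
position: [0.5313, -0.1087, 0.2476]
tcp_rot: [0.0, 0.594, 0.805, -0.0]
ft_force: [0.2, -0.6, -1.4]
opening: 1.001
gripper_force: 0.0
```

```bash
python3 st.py; python3 -c "
from h import *
a=read_camera('top')['img'][200:320,240:420,::-1];b=read_camera('scene')['img'][120:215,150:290,::-1]
cv2.imwrite('pics/e.png',np.hstack([cv2.resize(a,(400,300)),cv2.resize(b,(400,300))]))"
```

```text
8.4333 [ 0.5313 -0.1087  0.2476] q [-3.180e-01  3.060e-01  2.100e-02  1.285e+00 -1.000e-03  9.530e-01] yaw 107.14 F [ 0.2 -0.6 -1.4] op 1.001 0.0
to wing top (tool mm) [-79.   -0.9  72.7] tool z [ 4.e-04 -7.e-04 -1.e+00]
```

View pics/e.png

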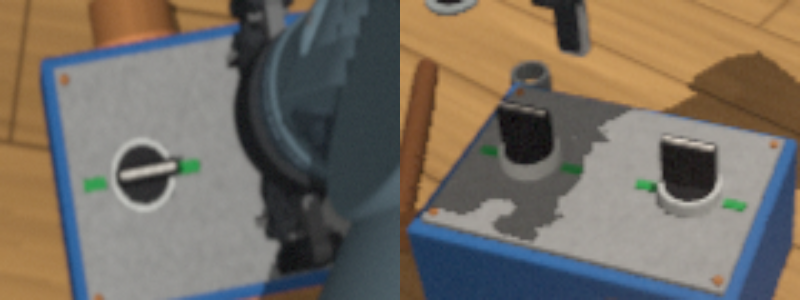

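The scene view shows the wing at about (525,130) in line with its marks, sunk, with no red showing. The other fastener at (688,165) is unchanged, and the gripper is clear. Handing in.

```bash
python3 -c "
from cell import r
print(r.hand_in())"
```

```text
the job is handed in; nothing more can be done
None
```

I pressed the open fastener down, turned it a quarter turn clockwise and let go; the last picture shows it caught in line with its green marks with no red showing, the other fastener unchanged, and the job is handed in.

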